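# Shut and lock the access cover of a water filter unit

### The job

The cartridge in the water filter unit has been changed and its access cover left standing half open. Push the cover down shut with the fingertips, then set a fingertip in the slot of the round quarter-turn fastener and turn it clockwise as far as it goes, so that the cover is locked. Only push and turn: do not turn the fastener before the cover is shut, do not lift the cover farther open, and leave the jars beside the unit where they stand.

Things in the scene. Friction and masses are not known exactly. Their poses are not given: they have to be found in the camera images.
- filter_unit: White countertop water filter unit, open-topped box 190 mm (x) x 170 mm (y), rim 80 mm above the table, fixed to it. Origin: centre of its underside; z up, x to its rear (hinge side), y to its left. Shut, the cover's top face is 86 mm above the table. A keeper inside the front wall catches the fastener's cam; if turned with the cover open, the cam lands on it and the cover cannot shut.
- cover (a joint): Angle (rad) of the hinged grey cover, a plate 180 mm from hinge to free edge, 168 mm wide, 6 mm thick: 0 is fully shut (hard stop); it grows as the front edge rises about the hinge along the unit's rear edge (parallel to its y). Starts at 0.35 to 0.65. The stiff hinge leaves it where it is; pushing the free edge down takes 2 to 6 N.
- fastener (a joint): Angle (rad) of the quarter-turn fastener, growing clockwise seen from above: starts at 0 to 0.3 (unlocked, slot about parallel to the hinge), hard stop at 1.571 (locked, slot at right angles to the hinge, pointing at a small raised pale bar on the cover's front strip). Turns against friction of about 0.2 N m and stays where it is left.
- cover_edge (a point): Point on the cover's top face, 16 mm in from the middle of its free (front) edge, 164 mm from the hinge: a good place to push, on a plain strip 48 mm deep between fastener and edge. Its frame turns with the cover: z normal to the face, x to the hinge, y along the hinge.
- cover_hinge (a point): Point on the plane of the cover's top face above the middle of the hinge line; the hinge axis runs along y, 6 mm below this point along its z. Frame as cover_edge.
- fastener_centre (a point): Centre of the fastener's face, flush with the cover's top face, 80 mm from the hinge; axis z. Frame as cover_edge. The fastener is a disc 100 mm across with two black half-moon lands and between them one straight grey-floored slot, 38 mm wide and 14 mm deep, right across the disc.
- slot_end (a point): Point in the slot at the level of the cover's face, midway between the slot walls, 28 mm from the fastener's centre; it turns with the fastener. y points outward along the slot, x across it, z out of the face. The slot's other end is the same beyond the centre. A fingertip set here and moved clockwise in an arc round the centre turns the fastener.
- honey_jar: Loose honey jar, 71 mm across and 110 mm tall, standing to the left of the unit; origin at the centre of its underside. To be left alone.
- spice_a: Loose spice jar with green cap, 46 mm across and 106 mm tall, standing to the right of the unit; origin at the centre of its underside. To be left alone.
- spice_b: Loose spice jar with dark cap, 44 mm across and 105 mm tall, standing to the right of the unit; origin at the centre of its underside. To be left alone.

How it is judged:
By the outcome, as a careful person would: the job done as asked, in the order asked, and still so for the second after the job is handed in, with the robot touching nothing.
It also fails if it takes over 64 s, if anything falls off the work surface, if the arm or the gripper's body presses on something with over 40 N, if the wrist force passes 120 N, or if a joint passes its speed limit or range.

### The arm

A 7-joint arm with a two-finger parallel gripper is mounted at the origin on the work surface; the furniture and walls round the work are solid. World frame = base frame: x ahead of the robot, y to its left, z up, the work surface at z = 0. Lengths are in m, angles in rad, forces in N, time in s.
With the tool pointing down it reaches from about 0.4 to 0.85 m from the base axis. Payload 10.4 kg.
Tool frame: the origin (TCP) lies between the finger pads; the fingertips stand ahead of it and the grasp point (between the pads) lies 3 mm ahead of it (r.tips_ahead is the z of the fingertips in the tool frame, in m); z points along the fingers, y is the line along which they close (so a half turn about z gives the same grasp; the last joint's range is limited). The gripper opens to 87 mm and grips with 3 to 60 N. Pads are 19 mm wide; open, the fingers measure 117 mm over their backs; the gripper's body (75 mm by 190 mm) begins 51 mm behind the grasp point.
Start: joints at [1.308, 0.332, -0.065, 1.46, 0.022, 1.35, -0.088], TCP at [0.148, -0.607, 0.245] pointing down, gripper open.
Joint ranges: [-2.6, 2.6], [-0.5, 2.12], [-1.47, 1.34], [0.16, 2.42], [-1.27, 4.41], [0.06, 2.06], [-2.6, 2.6]. Speed limits (rad/s): [2.22, 2.22, 2.79, 2.79, 3.14, 3.14, 3.14].

### API

Orientations are given as a unit quaternion [x, y, z, w].
In Python, from bench import telemetry, camera, get_calibration, r gives the robot as it stands.
- The arm moves only by the tool drive_tool, never from a script. Its argument "series" is one flat list of numbers, 7 for each row, row after row: the turn, a rotation vector about the tool's x, y, z in units of 5 degrees (1.0 is 5 degrees), then the shift along the tool's x, y, z in units of 40 mm (1.0 is 40 mm), then the opening, from -1 (shut) to 1 (fully open). A call has 1 to 10 rows; each row is the pose to reach, as a shift and turn from the pose commanded when the call began, along the tool's axes at that moment; what a row does not reach only later rows make up. A row lasts 1/12 s, in which the tool goes at most 41.7 mm and 7.16 degrees, less where a joint would pass 70% of its speed; a pose out of reach is approached as far as the arm can. A call with a gripper value outside its range is refused whole. The fingers move at their own pace and stop on an object; "grip_force" is the grip in N (left out, the last holds). Time passes only in rows, so rows that repeat a pose let the fingers close. It gives the time, the measured TCP pose, the force, the opening and the grip force at its end, in the units of the state.
- telemetry.read_state(): the state, without advancing time (a new reading comes with each control period).
- camera(name): name is "scene" or "top" or "wrist"; returns the picture (400x640x3 uint8, red, green, blue); there is no depth.
- get_calibration(name): a dict with "fovy" (degrees; the focal length in pixels is half the picture's height over the tangent of half this angle, whatever the lens; pixels are square), "cx", "cy" (the principal point, pixels), "xyz" and "rotation" of the camera in the world. Camera axes: x right, y up, looking along -z (the intrinsics and any distortion apply to the point x, -y, -z); pixel columns grow to the right and rows downward; lengths in m; the calibration is good to about 2 mm. A picture is of the moment at which its call begins: read the wrist's pose just before it. get_calibration takes no time and is no camera call; for the wrist camera it gives the pose at the moment of the call.
- r.close_job(): hands the job in; it is judged then, once.
The state is a dict: "time": time; "joint_positions": joint angles; "joint_vel": joint speeds; "joint_torque": joint torques, N m; "ee_pos": TCP position; "eef_rot": TCP orientation; "ft_force": force on the tool from outside, world axes, zero at the start; "torque": the same for the moment, N m; "width": finger opening in m; "grip_force": force on a finger pad.
Only numpy, scipy, OpenCV 4.12 (cv2) and the standard library are available. Lean on these libraries where they do the work, as an engineer would, in place of code of your own. Each camera call takes 0.05 s, during which the arm holds its last target. There are 200 camera calls.

## Working session

There is one attempt and no reset: what is moved stays moved. The work goes in short steps, Python scripts to look and compute and a tool call to move; the robot and the scene stay as the last step left them, time stands still between calls to the robot, and variables do not carry over. Pictures are saved under pics/ and viewed, at most 10 in all, crops included, and the job is handed in when it is done.

Besides the shell and the picture viewer there is one more tool, called after ">>>" as name(argument=value, ...) on one line, values as JSON. drive_tool: Moves the arm, as the interface text tells. Its arguments: {"type":"object","properties":{"series":{"type":"array"},"grip_force":{"type":"number"}},"required":["series"]}

```bash
mkdir -p pics
python3 - <<'E'
from bench import telemetry,camera,get_calibration,r
import cv2
for n in("scene","top"):
    im=camera(n); cv2.imwrite(f"pics/{n}0.png",im[:,:,::-1]); print(n,get_calibration(n))
s=telemetry.read_state(); print(s); print(r.tips_ahead)
E
```

```text
scene {'fovy': 49.72262548293162, 'cx': 322.64782516025826, 'cy': 196.01403658264059, 'xyz': array([0.19749818, 0.53727047, 0.74262185]), 'rotation': array([-0.11343637,  0.35700569,  0.88972275, -0.26090719])}
top {'fovy': 55.043211201778036, 'cx': 320.3024450823037, 'cy': 201.80360269271193, 'xyz': array([ 3.26731424e-01, -3.99712012e-04,  1.00642082e+00]), 'rotation': array([-0.07434629,  0.07111958,  0.70753308, -0.69915061])}
{'time': 0.1, 'joint_positions': array([ 1.30841664,  0.33279451, -0.06473278,  1.46086825,  0.02163747,
        1.34988489, -0.08847999]), 'joint_vel': array([-0.00038171, -0.00243377, -0.00118173, -0.00197103, -0.00044517,
       -0.00054429,  0.00054376]), 'joint_torque': array([ 2.34984014e-03, -6.24547434e+01,  2.52540805e-02, -3.90719748e+01,
       -6.14085258e-02,  3.65556171e-02,  8.27238949e-06]), 'ee_pos': array([ 0.14835982, -0.60680808,  0.2438372 ]), 'eef_rot': array([ 9.92816914e-01,  1.19641878e-01, -1.16175062e-04, -6.18197749e-04]), 'ft_force': array([-0.39517138, -0.14334059, -0.57144643]), 'torque': array([ 0.07799259, -0.04127521,  0.02875867]), 'grip_force': 0.0, 'width': 0.08695795699314023}
0.022
```

View pics/scene0.png

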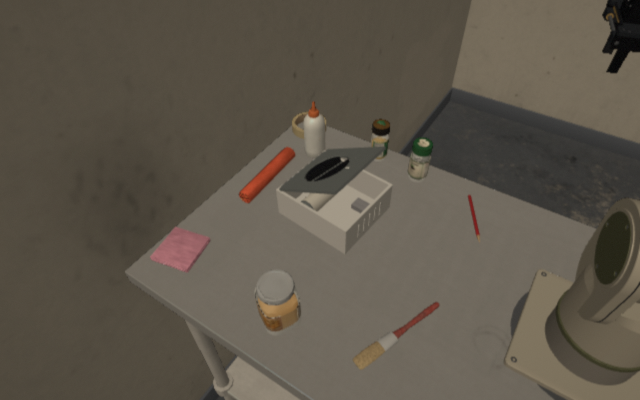

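View pics/top0.png

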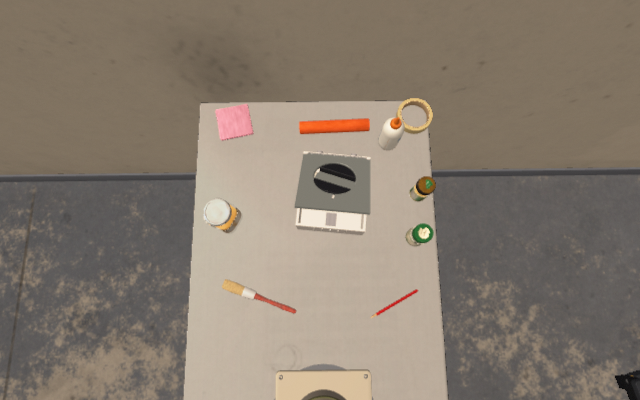

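The top view shows the unit with the white box front around (331,230), the grey cover spanning (297–371, 153–213), the disc at (335,179), and the jars at (218,213), (421,234) and (424,187). The scene view shows the cover raised, with its free edge toward the robot.

```bash
cat > h.py <<'E'
import numpy as np,cv2
from scipy.spatial.transform import Rotation as R
from bench import get_calibration
def ray(cal,u,v):
    f=200/np.tan(np.radians(cal['fovy']/2))
    d=R.from_quat(cal['rotation']).apply([(u-cal['cx'])/f,-(v-cal['cy'])/f,-1.])
    return np.array(cal['xyz']),d
def onz(cal,u,v,z):
    o,d=ray(cal,u,v); return o+d*(z-o[2])/d[2]
def proj(cal,p):
    f=200/np.tan(np.radians(cal['fovy']/2))
    q=R.from_quat(cal['rotation']).inv().apply(np.array(p)-cal['xyz'])
    return cal['cx']-f*q[0]/q[2], cal['cy']+f*q[1]/q[2]
def tri(c1,p1,c2,p2):
    A=[];b=[]
    for c,p in((c1,p1),(c2,p2)):
        o,d=ray(c,*p);d/=np.linalg.norm(d);M=np.eye(3)-np.outer(d,d);A.append(M);b.append(M@o)
    return np.linalg.lstsq(np.vstack(A),np.hstack(b),rcond=None)[0]
E
python3 - <<'E'
from h import *
t=cv2.imread('pics/top0.png');s=cv2.imread('pics/scene0.png')
a=cv2.resize(t[140:245,285:385],None,fx=4,fy=4,interpolation=cv2.INTER_CUBIC)
b=cv2.resize(s[135:255,265:405],None,fx=3.5,fy=3.5,interpolation=cv2.INTER_CUBIC)
o=np.zeros((420,400,3),np.uint8);o[:]=0
b=cv2.resize(b,(400,343)); c=np.zeros((420,800,3),np.uint8);c[:,:400]=a;c[:343,400:]=b
cv2.imwrite('pics/crop.png',c)
E
```

```text
(no output)
```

View pics/crop.png

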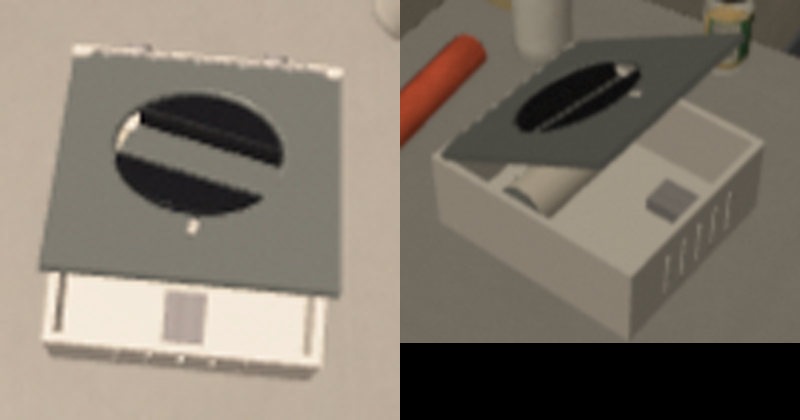

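The crop shows the front rim corners at top-view pixels (295.5,225.5) and (365.5,231.3), the free edge corners at (295,207.5) and (369.5,214), and the slot running from left to right-down. The keeper block sits in front.

Run:
```python
from h import *
T=get_calibration('top');S=get_calibration('scene')
P=lambda x,y:(285+x/4,140+y/4); Q=lambda x,y:(265+(x-400)/2.857,135+y/2.857)
c=[onz(T,*P(*p),.08)[:2] for p in((42,342),(322,365),(75,47),(342,70))]
print(np.round(c,4)); FL,FR,BL,BR=c
cs=[onz(S,*Q(*p),.08)[:2] for p in((632,277),(764,145),(434,155))]; print('scene rim FL FR BL',np.round(cs,4))
L=tri(T,P(40,268),S,Q(605,168));Rr=tri(T,P(338,294),S,Q(735,38)); print('free edge',L,Rr)
m=(FL+FR)/2; yd=FL-FR; ax=np.array([yd[1],-yd[0]])/np.linalg.norm(yd); print('yaw',np.arctan2(ax[1],ax[0]), 'len',np.linalg.norm(yd), np.linalg.norm((BL+BR-FL-FR)/2))
xs=(BL+BR-FL-FR); print('yaw2',np.arctan2(xs[1],xs[0]),'centre',sum(c)/4)
for n,p in dict(honey=(219,213),sa=(422,234),sb=(424,186)).items(): print(n,onz(T,*p,.106)[:2])
```

```text
[[ 0.4622  0.0638]
 [ 0.4461 -0.106 ]
 [ 0.6506  0.0432]
 [ 0.6331 -0.1253]]
scene rim FL FR BL [[ 0.4619  0.0645]
 [ 0.4434 -0.1003]
 [ 0.6503  0.0425]]
free edge [0.48974297 0.05849613 0.16796617] [ 0.47673688 -0.10587403  0.16597607]
yaw -0.0946921090599337 len 0.17060737044842803 0.18873481175795256
yaw2 -0.10565345937913158 centre [ 0.54800787 -0.03106729]
honey [0.49072995 0.2446254 ]
sa [ 0.4346479  -0.23561226]
sb [ 0.55081798 -0.2480435 ]
```

>>> drive_tool(series=[0, 0, -1.4, 1.0, -1.0, -0.3, -1, 0, 0, -2.8, 1.7, -1.75, -0.5, -1, 0, 0, -4.2, 2.4, -2.5, -0.5, -1, 0, 0, -5.6, 3.1, -3.2, -0.5, -1, 0, 0, -7, 3.8, -3.9, -0.5, -1, 0, 0, -8.4, 4.5, -4.6, -0.5, -1, 0, 0, -9.8, 5.2, -5.35, -0.5, -1, 0, 0, -11.2, 5.9, -6.05, -0.5, -1, 0, 0, -12.6, 6.6, -6.8, -0.5, -1, 0, 0, -14, 7.3, -7.5, -0.5, -1], grip_force=10)

```text
time: 0.93
ee_pos: [0.3592, -0.2476, 0.2645]
eef_rot: [0.743, 0.67, -0.0, 0.0]
ft_force: [0.6, -0.0, 0.1]
width: 0.0281
grip_force: 0.0
```

>>> drive_tool(series=[0, 0, -1.4, 0.8, 0.36, 0, -1, 0, 0, -2.8, 1.6, 0.72, 0, -1, 0, 0, -4.2, 2.4, 1.08, 0, -1, 0, 0, -5.6, 3.2, 1.44, 0, -1, 0, 0, -7, 4.0, 1.8, 0, -1, 0, 0, -8.4, 4.7, 2.1, 0.2, -1, 0, 0, -9.8, 5.3, 2.4, 0.5, -1, 0, 0, -11.2, 5.84, 2.63, 0.9, -1, 0, 0, -12.6, 5.84, 2.63, 1.2, -1, 0, 0, -14, 5.84, 2.63, 1.2, -1])

```text
time: 1.77
ee_pos: [0.488, -0.0272, 0.2139]
eef_rot: [0.223, 0.975, 0.0, -0.002]
ft_force: [-0.3, -0.4, -0.2]
width: 0.0005
grip_force: 0.0
```

Run:
```python
from h import *
from bench import telemetry,camera
s=telemetry.read_state();print(s['ee_pos'],s['eef_rot'],s['joint_positions'],s['width'])
im=[camera(n)[:,:,::-1] for n in('top','scene')]
c=np.hstack([cv2.resize(im[0][130:250,265:405],(400,343)),cv2.resize(im[1][95:245,265:440],(400,343))])
cv2.imwrite('pics/c2.png',c)
```

```text
[ 0.48796394 -0.02717749  0.21386019] [ 2.22697719e-01  9.74885410e-01  2.83279796e-04 -2.02048666e-03] [ 0.69243727  0.11587131 -0.76755294  1.81699957  0.08299673  1.24578628
  1.02302773] 0.0004623516921022959
```

View pics/c2.png

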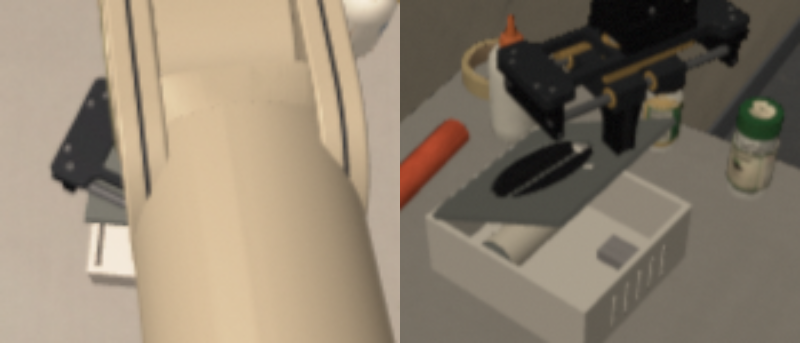

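The second view shows the closed fingertips above the front strip, just in front of the pale bar (crop 620,150). Pushing down.

>>> drive_tool(series=[0, 0, 0, 0, 0, 0.25, -1, 0, 0, 0, 0, 0, 0.5, -1, 0, 0, 0, 0, 0, 0.75, -1, 0, 0, 0, 0, 0, 1.0, -1, 0, 0, 0, 0, 0, 1.25, -1, 0, 0, 0, 0, 0, 1.5, -1, 0, 0, 0, 0, 0, 1.75, -1, 0, 0, 0, 0, 0, 2.0, -1, 0, 0, 0, 0, 0, 2.25, -1, 0, 0, 0, 0, 0, 2.5, -1])

```text
time: 2.7
ee_pos: [0.4888, -0.0288, 0.1154]
eef_rot: [0.227, 0.974, -0.0, -0.0]
ft_force: [-1.0, 0.3, 1.6]
width: 0.0003
grip_force: 1.0
```

>>> drive_tool(series=[0, 0, 0, 0, 0, 0.05, -1, 0, 0, 0, 0, 0, 0.1, -1, 0, 0, 0, 0, 0, 0.15, -1, 0, 0, 0, 0, 0, 0.18, -1, 0, 0, 0, 0, 0, 0.2, -1, 0, 0, 0, 0, 0, 0.22, -1, 0, 0, 0, 0, 0, 0.24, -1, 0, 0, 0, 0, 0, 0.24, -1])

```text
time: 3.37
ee_pos: [0.4892, -0.0288, 0.1083]
eef_rot: [0.227, 0.974, -0.0, 0.0]
ft_force: [-8.1, 0.7, 18.0]
width: 0.0006
grip_force: 8.8
```

>>> drive_tool(series=[0, 0, 0, 0, 0, -0.5, -1, 0, 0, 0, 0, 0, -1.0, -1, 0, 0, 0, 0, 0, -1.6, -1, 0, 0, 0, -0.5, 0.2, -2.2, 0.2, 0, 0, 0, -1.0, 0.4, -2.5, 0.2, 0, 0, 0, -1.64, 0.7, -2.5, 0.2, 0, 0, 0, -1.64, 0.7, -2.5, 0.2, 0, 0, 0, -1.64, 0.7, -2.5, 0.2])

```text
time: 4.03
ee_pos: [0.561, -0.0326, 0.2066]
eef_rot: [0.227, 0.974, 0.001, -0.0]
ft_force: [0.2, -0.3, 0.5]
width: 0.0261
grip_force: 0.0
```

Run:
```python
from h import *
from bench import telemetry,camera
s=telemetry.read_state();print(s['ee_pos'],s['eef_rot'],s['joint_positions'],s['width'],s['ft_force'])
c=get_calibration('wrist');print(c)
w=camera('wrist')[:,:,::-1];cv2.imwrite('pics/w1.png',w);cv2.imwrite('pics/s1.png',camera('scene')[:,:,::-1])
np.save('w1.npy',np.r_[c['xyz'],c['rotation'],c['fovy'],c['cx'],c['cy']])
print(proj(c,[.560,-.032,.086]))
```

```text
[ 0.56096586 -0.03260937  0.20657424] [ 2.27111870e-01  9.73868477e-01  6.08890761e-04 -1.30456312e-04] [ 0.60822753  0.30434116 -0.74935483  1.65169381  0.21406464  1.27028595
  0.93063286] 0.026128441379530146 [ 0.15335936 -0.26778454  0.49288998]
{'fovy': 65.8492021453841, 'cx': 322.8578773362407, 'cy': 194.97850296856421, 'xyz': array([0.49447012, 0.00069638, 0.34669989]), 'rotation': array([-0.11483402, -0.07148928,  0.52258126,  0.84179051])}
(np.float64(322.48989467384115), np.float64(195.74608673292238))
```

View pics/w1.png

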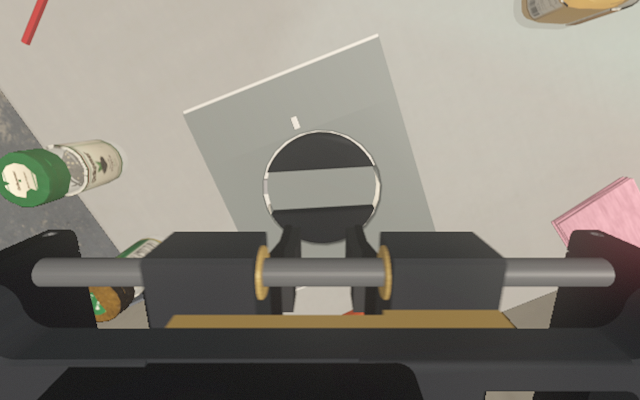

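The wrist picture shows the cover shut (free edge from (185,112) to (378,36)), the disc centred near (322,187), slot edges from (267,172) to (373,166), and the pale bar at (295,122).

Run:
```python
from h import *
a=np.load('w1.npy');c=dict(xyz=a[:3],rotation=a[3:7],fovy=a[7],cx=a[8],cy=a[9])
g=cv2.cvtColor(cv2.imread('pics/w1.png'),cv2.COLOR_BGR2GRAY)
m=(g<75).astype(np.uint8)
W=lambda p:onz(c,p[0],p[1],.086)[:2]
# upper land boundary: fit circle to outer points, slot edges along columns
up=[];lo=[];arc=[]
for u in range(285,362,4):
    v=np.flatnonzero(m[125:180,u])+125; 
    if len(v): arc.append(W((u,v[0]-.5))); up.append(W((u,v[-1]+.5)))
    v=np.flatnonzero(m[190:225,u])+190
    if len(v): lo.append(W((u,v[0]-.5)))
def ang(p):
    vx,vy,x,y=cv2.fitLine(np.float32(p)*1000,cv2.DIST_HUBER,0,.01,.01).ravel(); return np.degrees(np.arctan2(vy,vx)),x/1000,y/1000
up,lo,arc=map(np.array,(up,lo,arc))
print('up',ang(up),'lo',ang(lo))
A=np.c_[2*arc,np.ones(len(arc))];s=np.linalg.lstsq(A,(arc**2).sum(1),rcond=None)[0]
print('circle',s[:2],np.sqrt(s[2]+s[:2]@s[:2]))
E1,E2=W((185,112)),W((378,36));print('edge',E1,E2,np.linalg.norm(E1-E2),'bar',W((295,122)))
d=E1-E2;n=np.array([-d[1],d[0]])/np.linalg.norm(d);n*=np.sign(n[0]);mid=(E1+E2)/2
print('hinge dir',np.degrees(np.arctan2(d[1],d[0])),'centre from edge',mid+n*.1)
for p in((264,187),(380,187),(322,131)):print(W(p))
```

```text
up (np.float32(67.151825), np.float32(0.5382506), np.float32(-0.020765577)) lo (np.float32(67.27296), np.float32(0.5696351), np.float32(-0.03629672))
circle [ 0.55165492 -0.02886673] 0.0459151294166598
edge [ 0.44674571 -0.10095862] [0.4649204  0.06257579] 0.16454124278077908 bar [ 0.49354713 -0.02430099]
hinge dir -96.34164431046682 centre from edge [ 0.55522115 -0.03023709]
[ 0.53034666 -0.07408635]
[0.57511557 0.01634397]
[ 0.50989863 -0.00763479]
```

>>> drive_tool(series=[0, 0, -0.7, 0.19, 0, 0.3, 0.2, 0, 0, -0.7, 0.19, 0, 0.7, 0.2, 0, 0, -0.7, 0.19, 0, 1.2, 0.2, 0, 0, -0.7, 0.19, 0, 1.6, 0.2, 0, 0, -0.7, 0.19, 0, 2.0, 0.2, 0, 0, -0.7, 0.19, 0, 2.2, 0.2, 0, 0, -0.7, 0.19, 0, 2.2, 0.2, 0, 0, -0.7, 0.19, 0, 2.2, 0.2])

```text
time: 4.8
ee_pos: [0.5531, -0.0295, 0.1194]
eef_rot: [0.197, 0.98, -0.0, 0.0]
ft_force: [0.2, -0.2, 1.2]
width: 0.052
grip_force: 0.0
```

>>> drive_tool(series=[0, 0, 0, 0, 0, 0.1, 0.2, 0, 0, 0, 0, 0, 0.2, 0.2, 0, 0, 0, 0, 0, 0.3, 0.2, 0, 0, 0, 0, 0, 0.4, 0.2, 0, 0, 0, 0, 0, 0.5, 0.2, 0, 0, 0, 0, 0, 0.5, 0.2])

```text
time: 5.3
ee_pos: [0.5529, -0.0295, 0.098]
eef_rot: [0.197, 0.98, -0.0, -0.001]
ft_force: [-0.3, -0.2, 0.4]
width: 0.0523
grip_force: 0.0
```

>>> drive_tool(series=[0, 0, 1, 0, 0, 0, 0.2, 0, 0, 2, 0, 0, 0, 0.2, 0, 0, 3, 0, 0, 0, 0.2, 0, 0, 4, 0, 0, 0, 0.2, 0, 0, 5, 0, 0, 0, 0.2, 0, 0, 6, 0, 0, 0, 0.2, 0, 0, 7, 0, 0, 0, 0.2, 0, 0, 8, 0, 0, 0, 0.2, 0, 0, 9, 0, 0, 0, 0.2, 0, 0, 10, 0, 0, 0, 0.2])

```text
time: 6.13
ee_pos: [0.5549, -0.0313, 0.0992]
eef_rot: [0.595, 0.804, 0.0, 0.002]
ft_force: [7.4, -5.6, -7.0]
width: 0.052
grip_force: 4.6
```

Run:
```python
from bench import telemetry
from h import R
s=telemetry.read_state();print(s['ee_pos'],R.from_quat(s['eef_rot']).as_matrix()[:,1],s['torque'],s['ft_force'],s['joint_positions'][6])
```

```text
[ 0.55487313 -0.03126276  0.09915133] [0.95662618 0.29130524 0.00275674] [-1.46360775 -1.98834703  0.19482736] [ 7.3706092  -5.64831928 -7.01723782] 0.09619128989256526
```

>>> drive_tool(series=[0, 0, 0.7, -0.04, 0.03, 0.03, 0.2, 0, 0, 1.4, -0.04, 0.03, 0.03, 0.2, 0, 0, 2.1, -0.04, 0.03, 0.03, 0.2, 0, 0, 2.8, -0.04, 0.03, 0.03, 0.2, 0, 0, 3.5, -0.04, 0.03, 0.03, 0.2, 0, 0, 4.2, -0.04, 0.03, 0.03, 0.2, 0, 0, 4.8, -0.04, 0.03, 0.03, 0.2, 0, 0, 5.4, -0.04, 0.03, 0.03, 0.2, 0, 0, 6, -0.04, 0.03, 0.03, 0.2, 0, 0, 6, -0.04, 0.03, 0.03, 0.2])

```text
time: 6.97
ee_pos: [0.5556, -0.0316, 0.0981]
eef_rot: [0.782, 0.623, 0.0, 0.001]
ft_force: [2.2, -3.3, 0.9]
width: 0.052
grip_force: 1.8
```

Run:
```python
from bench import telemetry
from h import *
s=telemetry.read_state();y=R.from_quat(s['eef_rot']).as_matrix()[:,1];print(s['ee_pos'],np.degrees(np.arctan2(y[1],y[0])),s['torque'],s['ft_force'],s['joint_positions'][6])
```

```text
[ 0.55556493 -0.03159837  0.09812121] -12.930318308603878 [-0.84340395 -0.53082979  0.06661677] [ 2.18687608 -3.306202    0.90124418] -0.3966781231421846
```

>>> drive_tool(series=[0, 0, 0.4, 0, 0, 0, 0.2, 0, 0, 0.8, 0, 0, 0, 0.2, 0, 0, 1.2, 0, 0, 0, 0.2, 0, 0, 1.6, 0, 0, 0, 0.2, 0, 0, 2.0, 0, 0, 0, 0.2, 0, 0, 2.0, 0, 0, 0, 0.2])

```text
time: 7.47
ee_pos: [0.5556, -0.0315, 0.0982]
eef_rot: [0.832, 0.555, 0.0, 0.001]
ft_force: [1.8, -6.2, 0.8]
width: 0.0524
grip_force: 23.0
```

Run:
```python
from bench import telemetry
from h import *
s=telemetry.read_state();y=R.from_quat(s['eef_rot']).as_matrix()[:,1];print(s['ee_pos'],np.degrees(np.arctan2(y[1],y[0])),s['torque'],s['ft_force'],s['joint_torque'][6])
```

```text
[ 0.55561632 -0.03152675  0.0981571 ] -22.62411830487384 [-1.26019431 -0.52052348  1.89910045] [ 1.77044349 -6.17224076  0.82901285] -2.7273257821798325
```

The moment jumped to 1.9 N m, so the fastener is at its stop. I'll back off within the slot play and lift.

>>> drive_tool(series=[0, 0, -1, 0, 0, 0, 0.2, 0, 0, -2.6, 0, 0, 0, 0.2, 0, 0, -2.6, 0, 0, 0, 0.2, 0, 0, -2.6, 0, 0, -0.3, 0.2, 0, 0, -2.6, 0, 0, -0.8, 0.2, 0, 0, -2.6, 0, 0, -1.4, 0.2, 0, 0, -2.6, 0, 0, -2.1, 0.2, 0, 0, -2.6, 0, 0, -2.8, 0.2, 0, 0, -2.6, 0, 0, -3.2, 0.2, 0, 0, -2.6, 0, 0, -3.2, 0.2])

```text
time: 8.3
ee_pos: [0.5567, -0.0301, 0.2308]
eef_rot: [0.766, 0.643, 0.002, 0.002]
ft_force: [1.0, -0.4, -0.0]
width: 0.0524
grip_force: 0.0
```

Run:
```python
from h import *
from bench import telemetry,camera
s=telemetry.read_state();print(s['ee_pos'],s['ft_force'])
c=get_calibration('wrist');w=camera('wrist')[:,:,::-1];sc=camera('scene')[:,:,::-1]
np.save('w2.npy',np.r_[c['xyz'],c['rotation'],c['fovy'],c['cx'],c['cy']])
cv2.imwrite('pics/w2.png',w)
cv2.imwrite('pics/v2.png',np.hstack([w[:,120:520],cv2.resize(sc[80:260,250:430],(400,400))]))
```

```text
[ 0.55669233 -0.03010959  0.23082037] [ 0.950884   -0.40751873 -0.02149081]
```

View pics/v2.png

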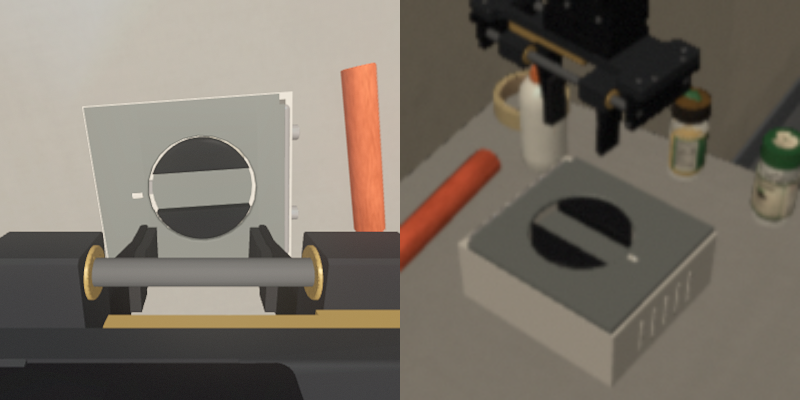

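The view shows the cover flat on the rim and the slot pointing at the pale bar (137,195). A quick check of the slot angle against the cover edge follows.

Run:
```python
from h import *
a=np.load('w2.npy');c=dict(xyz=a[:3],rotation=a[3:7],fovy=a[7],cx=a[8],cy=a[9])
m=cv2.cvtColor(cv2.imread('pics/w2.png'),cv2.COLOR_BGR2GRAY)<75
W=lambda u,v:onz(c,u,v,.086)[:2]
up=[];lo=[]
for u in range(293,351,3):
    up.append(W(u,np.flatnonzero(m[135:185,u])[-1]+135.5)); lo.append(W(u,np.flatnonzero(m[190:225,u])[0]+189.5))
for p in(up,lo):
    vx,vy,*_=cv2.fitLine(np.float32(p)*1000,cv2.DIST_HUBER,0,.01,.01).ravel();print(np.degrees(np.arctan2(vy,vx)))
d=W(203,107)-W(398,94);print('side edge',np.degrees(np.arctan2(-d[1],-d[0])))
b=W(257,195);ce=(np.mean(up,0)+np.mean(lo,0))/2;e=ce-b;print('bar->centre',np.degrees(np.arctan2(e[1],e[0])))
```

```text
-6.200926
-6.445953
side edge -6.345723272416454
bar->centre -4.058169234047829
```

The slot is at −6.3°, exactly square to the hinge, so the fastener is fully locked. Handing in.

```bash
python3 -c "
from bench import r
print(r.close_job())"
```

```text
the job is handed in; nothing more can be done
None
```

The cover is shut and the fastener is turned clockwise to its stop, with the slot within about 0.1° of square to the hinge; I handed the job in at about 8.4 s with the arm clear and the jars untouched.

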